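# Set the cookbook stand's leg to length and close its cam lever

## Robot

A 6-joint arm with a two-finger parallel gripper is mounted at the origin on a cart in front of the work surface, level with it; the furniture and walls round the work are solid. World frame = base frame: x ahead of the robot, y to its left, z up, the work surface at z = 0. Lengths are in mm, angles in rad, forces in N, time in s.
With the tool pointing down it reaches from about 275 to 725 mm from the base axis. Payload 5.6 kg.
Tool frame: the origin (TCP) lies at the very end of the fingers, on their centre line; the grasp point (between the pads) lies 19 mm behind it; y points along the fingers, x is the direction in which the jaws open and shut, and the axes are right-handed (so a half turn about y gives the same grasp; the last joint's range is limited). The gripper opens to 85 mm and grips with 20 to 120 N. Pads are 22 mm wide; open, the fingers measure 114 mm over their backs; the gripper's body (76 mm by 85 mm) begins 54 mm behind the grasp point. The pads swing forward as they close: fully open they stand 13 mm farther back than shut.
Start: joints at [1.449, 0.255, 0.108, 0, -1.424, -0.285], TCP at [217.593, 505.12, 231.283] pointing down, gripper open.
Joint ranges: [-2.95, 2.95], [-1.21, 1.97], [-1.09, 1.5], [-2.87, 1.71], [-2.94, -0.07], [-3.05, 3.05]. Speed limits (rad/s): [2.57, 2.57, 3.14, 3.14, 3.14, 3.14].

## Interface

Orientations are given as a unit quaternion [w, x, y, z].
In Python, from workcell import r gives the robot as it stands. The module is installed in compiled form; this text tells all that it offers. Calls block until the motion is done:
- r.move_ptp(position, orientation): joint-space move of the TCP to a pose.
- r.servo_line(position, rot=None, max_speed=150, stop_force=None): straight line of the TCP; rot=None keeps the orientation; max_speed is the mean speed in mm/s. With stop_force (N) it stops when the force on the tool has changed by that much, and returns True; else False.
- r.goto_joints(angles): joint-space move.
- r.gripper_to(opening): finger opening in mm; the grip force is fixed at half the most; returns when the fingers have stopped.
- r.wait(seconds).
- r.inverse_kinematics(position, orientation): joint angles nearest the present ones, or None.
- r.read_camera(name): name is "scene" or "top" or "wrist"; returns a dict with "image" (384x512x3 uint8, red, green, blue), "K" (3x3 intrinsics, pixels), "dist" ([k1, k2, p1, p2, k3] as OpenCV has them; the pictures are not rectified), "T" (4x4, takes a point from camera to world coordinates); the wrist camera has in their place "tool_from_camera" (4x4, takes a point from camera to tool coordinates, whose origin is the TCP and whose axes are the tool frame's). Camera axes: x right, y up, looking along -z (the intrinsics and any distortion apply to the point x, -y, -z); pixel columns grow to the right and rows downward; lengths in mm; the calibration is good to about 2 mm. A picture is of the moment at which its call begins: read the wrist's pose just before it. There is no depth.
A pose or a line that the arm cannot do raises r.MotionError and nothing moves.
- r.close_job(): hands the job in, once; it reports no verdict.
Readings, each from a call of its own:
- r.read_time(): time.
- r.read_q(): joint angles.
- r.read_qd(): joint speeds.
- r.read_effort(): joint torques, N m.
- r.read_tool_pos(): TCP position.
- r.read_eef_rot(): TCP orientation.
- r.read_force(): force on the tool from outside, world axes, zero at the start.
- r.read_ft_torque(): the same for the moment, N m.
- r.read_gripper_width(): finger opening in mm.
Only numpy, scipy, OpenCV 4.12 (cv2) and the standard library are available. Lean on these libraries where they do the work, as an engineer would, in place of code of your own. Each camera call takes 0.05 s, during which the arm holds its last target.

## Task

Pull the cookbook stand's spring-loaded sliding leg out by its cross-bar until its pointer lines up with the rider on the scale, and while holding it there slide the cam lever along the bar, towards the scale, until it is fully closed at its stop. The leg must not slip back off the mark while the lever is being closed, and the lever alone does not hold it yet: finish with the fingers still holding the leg at the mark, neither letting go nor backing off. Do not knock or shift the jars, mug and spoon standing around.

Things in the scene. Friction and masses are not known exactly. Their poses are not given: they have to be found in the camera images.
- stand: Fixed cookbook stand: wooden foot board with a leaning back rest (210 mm wide, 170 high, foot at x +70 mm) and a 40 mm wide tube (top 28 mm up) out of which the leg slides. Origin on the worktop, on the tube's axis; -x points out along the leg, towards the robot, +y left. A 24 mm wide, 6 mm high scale bar lies along x at y +112 mm.
- leg: Sliding leg: flat steel bar (top 22 mm up) ending in a wooden cross-bar along the stand's y, 18 mm thick, 3 to 60 mm above the worktop, from y -91 to +81 mm. Origin: mid-thickness of the cross-bar, on the leg's axis, worktop level; axes as the stand's. Slides along x only, out (-x) by up to 115 mm. A spring pulls it back in with 2 N (in) to 6.5 N (out); let go, it runs in.
- leg_pointer (a point): Tip of the small steel pointer on the left (+y) end of the cross-bar, 14 mm above the worktop, at mid-thickness of the bar. Moves with the leg.
- bar_grip (a point): Place to take the cross-bar from above: mid-thickness of the bar, 50 mm right (-y) of the leg's axis, 45 mm above the worktop, 15 mm under the bar's top. Fingers straddling the bar, one before and one behind it, meet nothing else down to 30 mm above the worktop. Moves with the leg.
- length_mark: Rider marking the wanted length: black clip 12 x 28 mm with a small steel knob, fixed on the scale bar, its nose towards the leg's pointer. Origin at its middle, axes as the stand's. The leg is at the mark when leg_pointer has the same x (in the stand's frame) as this origin. That is 55 to 95 mm of leg extension.
- cam_lever (a joint): Cam lever's position along the cross-bar, m: open near 0, fully closed 0.040, at a stop to the left (+y). A black saddle on the bar, 22 mm wide, standing out 12 mm before and behind the bar, 18 to 69 mm above the worktop, its thumb tab up to 90 mm. Needs 3 N, stays where left. Fingers straddling the bar loosely can slide along it and push the saddle.
- lever_face (a point): Middle of the right-hand (-y) face of the cam lever's saddle, the face to push towards +y; mid-thickness of the bar, 45 mm above the worktop. When open it is about 1 to 7 mm to the left of the leg's axis, when closed 41 mm.
- honey_jar: Bystander: glass jar with a grey lid, 71 mm wide, 110 mm high, to the left of the stand. Origin at its underside. Leave alone. Behind it stands the coffee maker, 354 mm high, from about x 0.57 m on, y 0.02 to 0.24 m (base frame): go round it.
- spice_jar: Bystander: spice jar with a green cap, 46 mm wide, 106 mm high, to the right of the stand. Origin at its underside. Leave alone.
- mug: Bystander: cream mug with a handle, 94 mm high, farther to the left. Origin at its underside. Leave alone.
- spoon: Bystander: teaspoon, 130 mm long, lying at the left, between honey jar and mug. Origin at its underside. Leave alone.

How it is judged (in metres and radians):
On the way, in this order (a step that is already met when the one before it is completed fails the run):
1. the leg is held at the mark by the fingers, the lever still open (x of leg_pointer in the frame of length_mark between -0.006 and 0.006 m and contact force between the fingers and leg above 1 N and value of joint cam_lever below 0.012 m), for 0.2 s.
2. the lever is fully closed with the leg still held at the mark (x of leg_pointer in the frame of length_mark between -0.006 and 0.006 m and contact force between the fingers and leg above 1 N and value of joint cam_lever above 0.035 m), for 0.2 s.
At the end, for the whole second after the job is handed in: The leg's pointer is within 6 mm of the rider along the scale, the cam lever is within 5 mm of its closed stop, the leg is still, and the fingers still hold it (more than 1 N on the leg) (all of step 2 and linear speed of leg below 0.01 m/s); the arm keeps its last pose, push and grip.
It fails at once if the leg is more than 12 mm off the mark with the lever moved from open (value of joint cam_lever above 0.015 m and (x of leg_pointer in the frame of length_mark above 0.012 m or x of leg_pointer in the frame of length_mark below -0.012 m)).
It fails at once if a bystander is shifted by more than 30 mm or tipped over (distance of any of honey_jar, spice_jar, mug, spoon from where it was at the start of the episode above 0.03 m or angle between any of honey_jar, spice_jar, mug's own z axis and vertical above 0.5 rad).
It also fails if it takes over 42 s, if anything falls off the work surface, if the arm or the gripper's body presses on something with over 40 N, if the wrist force passes 120 N, or if a joint passes its speed limit or range.

## Working session

There is one attempt and no reset: what is moved stays moved. The work goes in short steps, each a Python script; the robot and the scene stay as the last script left them, time stands still between calls to the robot, and variables do not carry over. Pictures are saved under pics/ and viewed, and the job is handed in when it is done.

```bash
mkdir -p pics
python3 - <<'E'
from workcell import r
import cv2,pickle
d={}
for n in("scene","top","wrist"):
    c=r.read_camera(n);d[n]=c
    cv2.imwrite(f"pics/{n}0.png",c["image"][:,:,::-1])
    print(n,c["K"].tolist(),c["dist"]); print(c.get("T",c.get("tool_from_camera")).round(3).tolist())
pickle.dump(d,open("cams.pkl","wb"))
print(r.read_time(),r.read_tool_pos(),r.read_eef_rot(),r.read_force(),r.read_gripper_width())
E
```

```text
scene [[406.46037749614345, 0.0, 251.78706829594265], [0.0, 406.46037749614345, 192.16080636936923], [0.0, 0.0, 1.0]] [-0.01754574  0.          0.          0.          0.        ]
[[0.661, 0.514, -0.546, -292.966], [-0.75, 0.473, -0.463, -707.056], [0.02, 0.715, 0.698, 1125.618], [0.0, 0.0, 0.0, 1.0]]
top [[353.2926794632527, 0.0, 254.3938367419567], [0.0, 353.2926794632527, 194.39099898139108], [0.0, 0.0, 1.0]] [-0.07318876  0.          0.          0.          0.        ]
[[-0.019, 0.992, -0.128, 394.563], [-1.0, -0.02, -0.01, -25.413], [-0.013, 0.128, 0.992, 1088.701], [0.0, 0.0, 0.0, 1.0]]
wrist [[265.5727017058391, 0.0, 256.2347810051067], [0.0, 265.5727017058391, 191.71169558396383], [0.0, 0.0, 1.0]] [-0.0606691  0.         0.         0.         0.       ]
[[1.0, 0.0, 0.001, -0.438], [0.001, 0.259, -0.966, -142.39], [-0.0, 0.966, 0.259, 65.998], [0.0, 0.0, 0.0, 1.0]]
0.15 [217.42011405 504.78878779 230.61909292] [-0.38828906  0.38910382 -0.5903798   0.59100044] [ 0.63281063 -0.31646019  0.96790934] 85.36890129203597
```

View pics/top0.png

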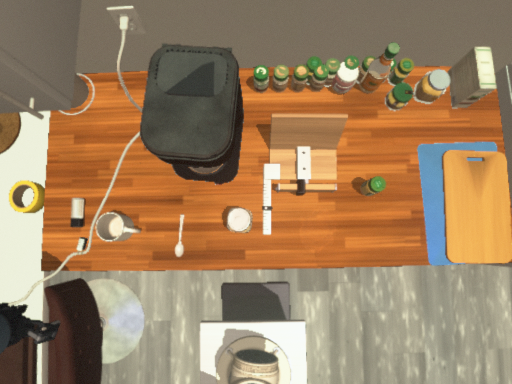

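View pics/scene0.png

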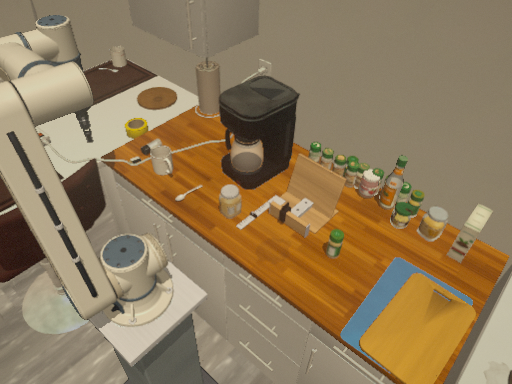

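Run:
```python
import cv2
t=cv2.imread("pics/top0.png"); cv2.imwrite("pics/topc.png",cv2.resize(t[110:290,170:370],None,fx=4,fy=4,interpolation=cv2.INTER_CUBIC)[:600])
cv2.imwrite("pics/topc.png",cv2.resize(t[120:270,160:360],None,fx=4,fy=4,interpolation=cv2.INTER_CUBIC))
```

```text
(no output)
```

View pics/topc.png

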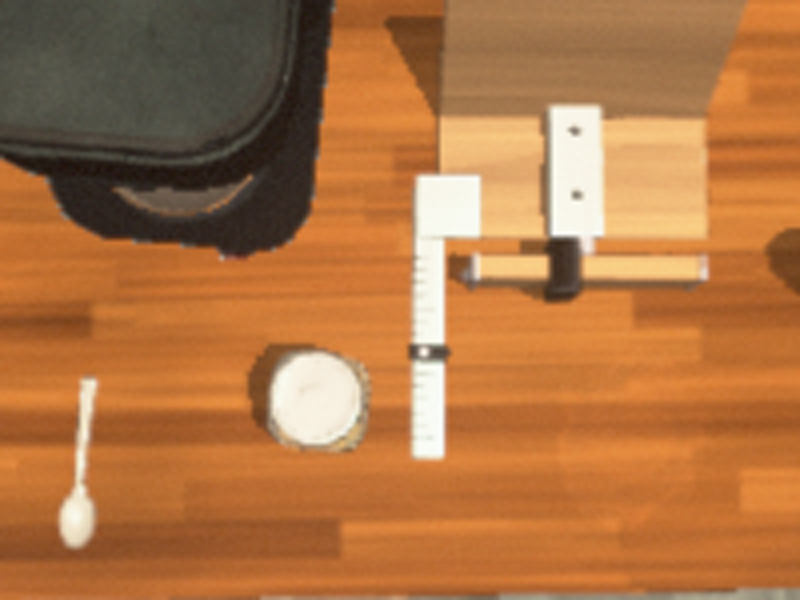

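The top view shows the cross-bar at (278-337,187), the lever at (301,186), the rider at (267,208) and the honey jar at (238,219). Next I turn those pixels into positions.

```bash
cat > h.py <<'E'
import numpy as np,cv2,pickle
def px2w(c,uv,z,T=None):
    T=np.array(c["T"] if T is None else T)
    uv=np.array(uv,float).reshape(-1,1,2)
    n=cv2.undistortPoints(uv,np.array(c["K"]),np.array(c["dist"])).reshape(-1,2)
    d=np.c_[n[:,0],-n[:,1],-np.ones(len(n))]@T[:3,:3].T
    o=T[:3,3]; return o+d*((z-o[2])/d[:,2])[:,None]
def crop(uv,u0,v0,s): return (np.array(uv,float)+.5)/s-.5+[u0,v0]
E
python3 - <<'E'
from h import *
c=pickle.load(open("cams.pkl","rb"))["top"]
f=lambda p,z:px2w(c,crop(p,160,120,4),z).round(1)
print("scale L edge",f([[414,240],[411,457]],6)); print("scale R",f([[445,240],[444,457]],6))
print("rider",f([[428,352]],10)); print("nose",f([[450,352]],8))
print("bar top ends",f([[480,256],[480,279],[705,256],[705,279]],60)); 
print("pointer",f([[463,274]],14));print("lever top",f([[563,268]],70))
print("tube",f([[548,105],[603,105],[548,237],[604,237]],28));print("foot",f([[440,237],[707,237]],12))
print("honey",f([[315,395]],110)); print("spice",px2w(c,[[377,184]],106).round(1))
E
```

```text
scale L edge [[580.3 -42.3   6. ]
 [412.7 -36.4   6. ]]
scale R [[579.8 -66.4   6. ]
 [412.2 -61.5   6. ]]
rider [[492.4 -51.1  10. ]]
nose [[492.3 -68.    8. ]]
bar top ends [[ 558.1  -89.8   60. ]
 [ 540.9  -89.3   60. ]
 [ 554.7 -255.9   60. ]
 [ 537.6 -255.    60. ]]
pointer [[551.6 -79.2  14. ]]
lever top [[ 546.4 -149.4   70. ]]
tube [[ 680.  -147.6   28. ]
 [ 679.2 -190.1   28. ]
 [ 576.7 -143.9   28. ]
 [ 575.9 -186.6   28. ]]
foot [[ 581.2  -62.3   12. ]
 [ 577.1 -268.9   12. ]]
honey [[455.   30.3 110. ]]
spice [[ 544.3 -362.7  106. ]]
```

```bash
cat >> h.py <<'E'
from scipy.spatial.transform import Rotation as Ro
def quat(yaw,flip=False):
    x=np.array([np.cos(yaw),np.sin(yaw),0]); y=np.array([0,0,-1.]); 
    if flip:x=-x
    return Ro.from_matrix(np.c_[x,y,np.cross(x,y)]).as_quat(scalar_first=True)
def wristT(r,c,p,q):
    W=np.eye(4);W[:3,:3]=Ro.from_quat(q,scalar_first=True).as_matrix();W[:3,3]=p
    return W@np.array(c["tool_from_camera"])
YAW=-0.027
E
python3 - <<'E'
from workcell import r
from h import *
q0=r.read_eef_rot(); print(Ro.from_quat(q0,scalar_first=True).as_matrix().round(2).tolist())
for fl in(0,1):
  for p in([150,320,280],[330,-130,280],[546,-214,220],[470,-135,34]):
    q=r.inverse_kinematics(p,quat(YAW,fl) if p[0]!=150 else q0); print(fl,p,None if q is None else np.round(q,2))
E
```

```text
[[-0.4, -0.0, 0.92], [-0.92, -0.0, -0.4], [0.0, -1.0, 0.0]]
0 [150, 320, 280] [ 1.58 -0.16 -0.21 -0.   -1.52 -0.42]
0 [330, -130, 280] [ 0.08 -0.16 -0.21  0.   -1.52  3.04]
0 [546, -214, 220] None
0 [470, -135, 34] None
1 [150, 320, 280] [ 1.58 -0.16 -0.21 -0.   -1.52 -0.42]
1 [330, -130, 280] [ 0.08 -0.16 -0.21  0.   -1.52 -0.1 ]
1 [546, -214, 220] [-0.11  0.33  0.18  0.   -1.42  0.08]
1 [470, -135, 34] [ 0.04  0.29 -0.38  0.   -0.9  -0.07]
```

Run:
```python
from workcell import r
from h import *
q=r.read_eef_rot()
r.move_ptp([150,320,280],q); r.move_ptp([330,-130,280],quat(YAW,1)); r.move_ptp([500,-80,170],quat(YAW,1))
p,q=r.read_tool_pos(),r.read_eef_rot(); c=r.read_camera("wrist"); T=wristT(r,c,p,q)
pickle.dump((c,T),open("w1.pkl","wb")); print(p,q,r.read_time(),T[:3,3])
cv2.imwrite("pics/w1.png",cv2.resize(c["image"][:,:,::-1],(800,600),interpolation=cv2.INTER_CUBIC))
```

```text
[499.95370054 -79.95782457 170.9797034 ] [ 0.00890422 -0.00962279 -0.70692088  0.70717112] 3.6333 [ 498.827535   -145.11219296  313.39133523]
```

View pics/w1.png

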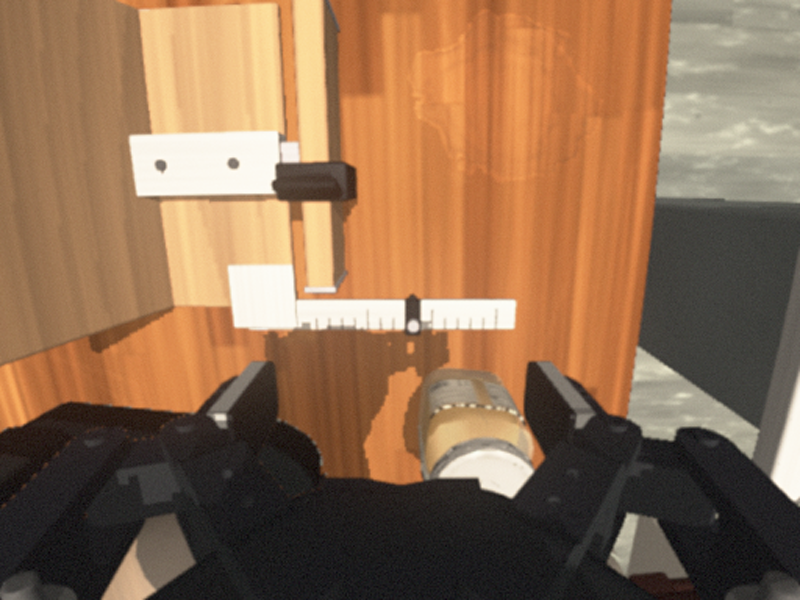

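The wrist picture shows the rider at (413,315), the lever at (315,182), and the cross-bar's left end near (322,285). I'll zoom in on that end.

Run:
```python
from h import *
c,T=pickle.load(open("w1.pkl","rb"))
cv2.imwrite("pics/w1c.png",cv2.resize(c["image"][100:220,145:305,::-1],None,fx=5,fy=5,interpolation=cv2.INTER_CUBIC))
```

```text
(no output)
```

View pics/w1c.png

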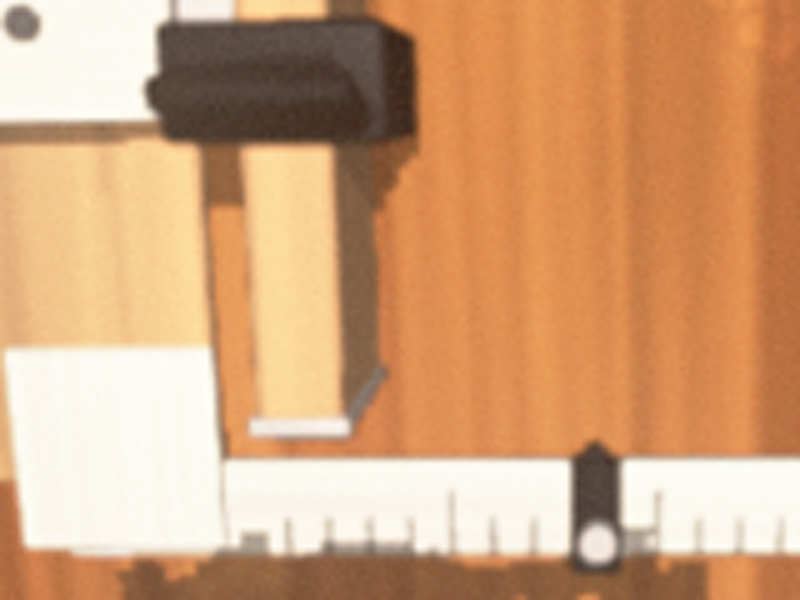

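Run:
```python
from h import *
c,T=pickle.load(open("w1.pkl","rb"))
f=lambda p,z:px2w(c,crop(p,145,100,5),z,T).round(1)
print("bar top",f([[254,400],[342,400],[245,150],[335,150]],60))
print("rider mid",f([[597,480]],12),"knob",f([[597,543]],16),"edges",f([[574,500],[619,500]],12))
print("scale",f([[230,460],[800,460],[225,548],[800,552]],6))
print("saddle",f([[200,140],[160,25],[378,20]],69),f([[383,140]],69))
print("bar end",f([[250,420],[350,420],[250,437],[350,437]],60))
print("foot edge",f([[205,200],[213,340]],12))
```

```text
bar top [[ 560.3  -91.    60. ]
 [ 543.   -90.5   60. ]
 [ 558.  -138.8   60. ]
 [ 541.1 -138.3   60. ]]
rider mid [[492.4 -59.3  12. ]] knob [[492.8 -45.   16. ]] edges [[498.  -54.5  12. ]
 [487.3 -54.2  12. ]]
scale [[580.5 -64.8   6. ]
 [443.5 -61.3   6. ]
 [583.8 -42.6   6. ]
 [443.  -37.9   6. ]]
saddle [[ 564.  -141.1   69. ]
 [ 569.4 -161.3   69. ]
 [ 530.6 -160.8   69. ]] [[ 530.9 -140.    69. ]]
bar end [[561.4 -87.   60. ]
 [541.7 -86.4  60. ]
 [561.7 -83.5  60. ]
 [541.9 -83.   60. ]]
foot edge [[ 579.2 -126.9   12. ]
 [ 580.3  -95.1   12. ]]
```

```bash
sed -i 's/^YAW=.*/YAW=-0.03/' h.py
python3 - <<'E'
from workcell import r
from h import *
q=quat(YAW,1)
r.gripper_to(44)
r.move_ptp([547,-214.5,130],q)
print(r.servo_line([547,-214.5,32],max_speed=60,stop_force=12), r.read_tool_pos(),r.read_force())
r.gripper_to(25)
print(r.read_gripper_width(),r.read_force(),r.read_time())
p,qq=r.read_tool_pos(),r.read_eef_rot(); c=r.read_camera("wrist")
cv2.imwrite("pics/w2.png",cv2.resize(c["image"][:,:,::-1],(800,600),interpolation=cv2.INTER_CUBIC))
E
```

```text
False [ 547.27116759 -214.56682246   32.41478305] [-0.0934321  -0.62303794 -0.83734962]
24.848313942256457 [-0.27344044 -0.58360494  0.0269653 ] 6.8667
```

View pics/w2.png

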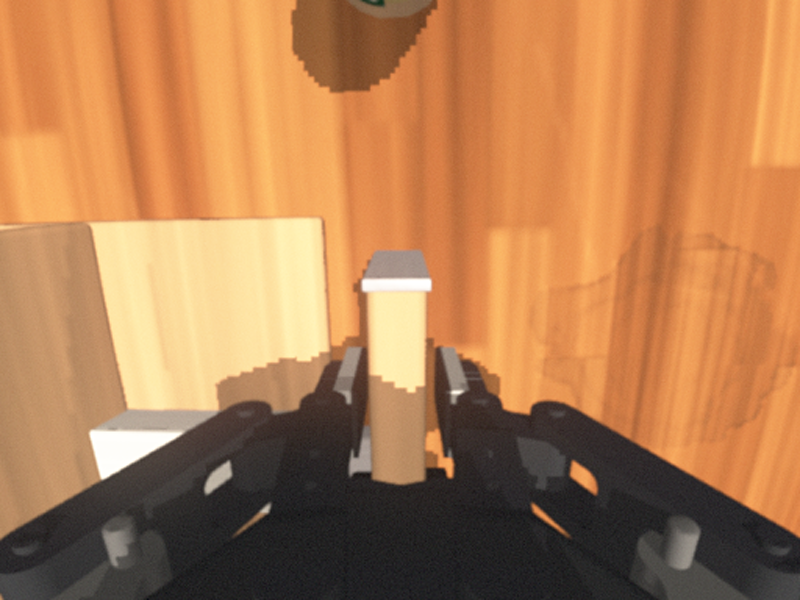

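Run:
```python
from workcell import r
from h import *
print(r.servo_line([484.2,-212.6,32],quat(YAW,1),max_speed=40), r.read_tool_pos(),r.read_force(),r.read_gripper_width())
d={}
for n in("scene","top","wrist"):
    p,q=r.read_tool_pos(),r.read_eef_rot()
    c=r.read_camera(n);
    if n=="wrist": c["T"]=wristT(r,c,p,q)
    d[n]=c
pickle.dump(d,open("c3.pkl","wb"));print(r.read_time())
cv2.imwrite("pics/w3.png",cv2.resize(d["wrist"]["image"][:,:,::-1],(800,600),interpolation=cv2.INTER_CUBIC))
cv2.imwrite("pics/t3.png",cv2.resize(d["top"]["image"][120:270,200:400,::-1],(800,600),interpolation=cv2.INTER_CUBIC))
cv2.imwrite("pics/s3.png",cv2.resize(d["scene"]["image"][150:270,210:370,::-1],(800,600),interpolation=cv2.INTER_CUBIC))
```

```text
False [ 484.34606286 -212.81243935   32.22797909] [ 3.93212362 -3.29631777 -0.70207641] 24.974129182406394
8.7833
```

View pics/w3.png

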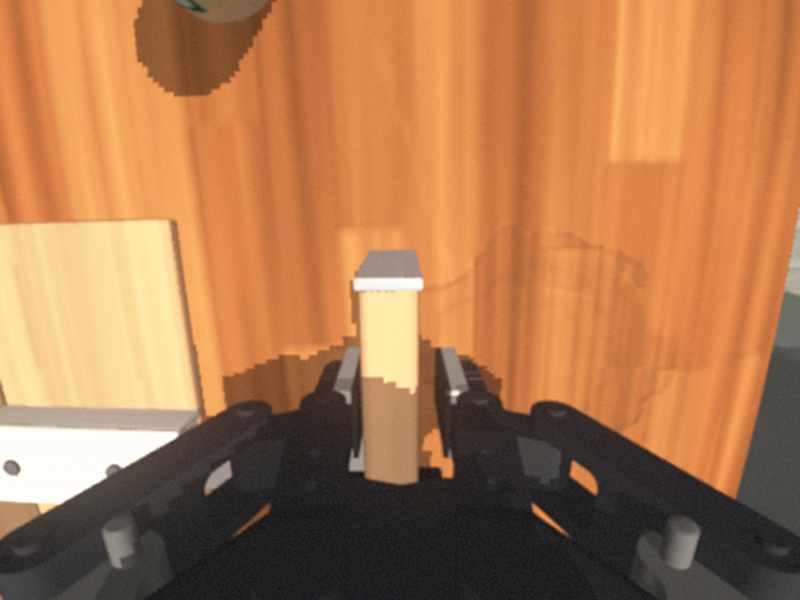

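View pics/t3.png

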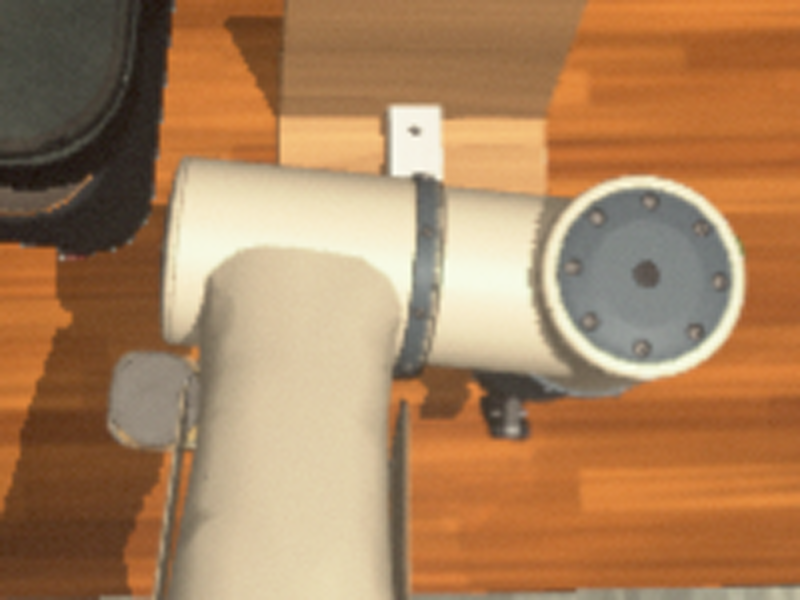

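View pics/s3.png

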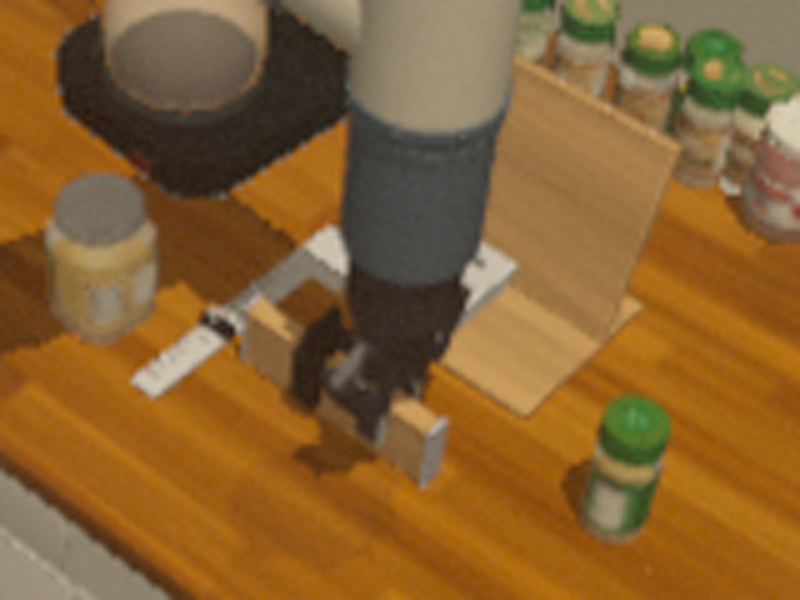

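The wrist picture shows the rear finger bearing on the bar, which is at (363-420). In the scene crop the bar's left end at (245,330) is next to the rider at (218,322). The top view is blocked by the arm. I'll quantify the offset.

Run:
```python
from h import *
d=pickle.load(open("c3.pkl","rb")); w=d["wrist"]
s=lambda p:(np.array(p,float)+.5)/1.5625-.5
print("bar R end w3",px2w(w,s([[355,284],[422,284],[360,340],[418,340]]),60).round(1).tolist())
print("foot corner w3",px2w(w,s([[176,222]]),12).round(1))
W2=w["T"].copy(); W2[0,3]+=547.27-484.35; W2[1,3]+=-214.57+212.81
print("bar R end w2",px2w(w,s([[362,284],[431,284],[368,340],[426,340]]),60,W2).round(1).tolist())
print("foot corner w2",px2w(w,s([[323,218]]),12,W2).round(1))
c=d["scene"]; im=c["image"][180:245,240:320,::-1]
V=np.linalg.inv(c["T"])
def proj(P):
    P=np.array(P,float)@V[:3,:3].T+V[:3,3]; P=P*[1,-1,-1]
    return cv2.projectPoints(P.reshape(-1,1,3),np.zeros(3),np.zeros(3),c["K"],c["dist"])[0].reshape(-1,2)
big=cv2.resize(im,None,fx=9,fy=9,interpolation=cv2.INTER_CUBIC)
yv=np.array([.03,1,0]);xv=np.array([1,-.03,0]); A=np.array([491.6,-80,0])
pts={"ptr":A+[0,0,14],"rider":[492.4,-52,12]}
E=A-yv*3   # bar end y+81
for i in(-9,9):
    for z in(3,60): pts[f"b{i},{z}"]=E+xv*i+[0,0,z]
for k,P in pts.items():
    u=(proj([P])[0]-[240,180]+.5)*9-.5; cv2.circle(big,tuple(int(v) for v in u),3,(0,0,255) if k[0]!='p' else (0,255,0),-1); print(k,u.round(0))
cv2.imwrite("pics/s3c.png",big)
```

```text
bar R end w3 [[497.0, -252.2, 60.0], [478.0, -251.7, 60.0], [496.5, -235.3, 60.0], [479.4, -234.8, 60.0]]
foot corner w3 [[ 572.2 -268.8   12. ]]
bar R end w2 [[557.9, -253.9, 60.0], [538.4, -253.3, 60.0], [557.1, -237.0, 60.0], [540.0, -236.5, 60.0]]
foot corner w2 [[ 576.6 -269.8   12. ]]
ptr [174. 346.]
rider [123. 314.]
b-9,3 [163. 380.]
b-9,60 [168. 285.]
b9,3 [193. 356.]
b9,60 [198. 261.]
```

View pics/s3c.png

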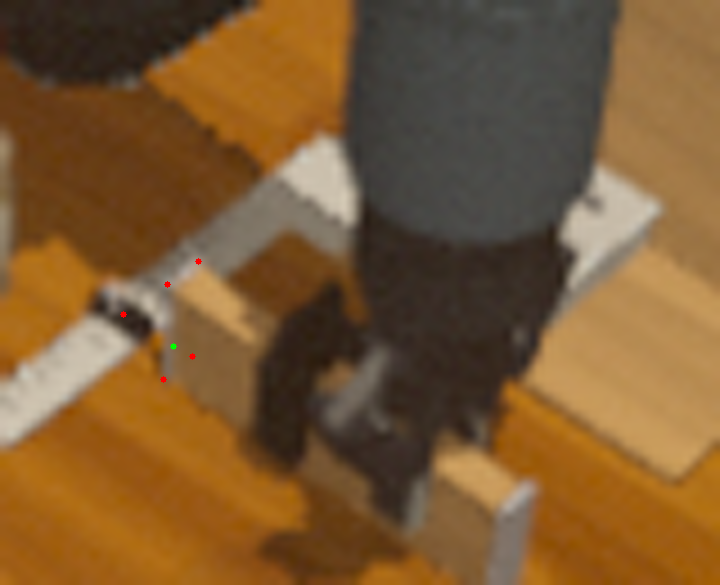

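Run:
```python
from workcell import r
from h import *
r.wait(0.3); print(r.read_force())
q=quat(YAW,1); x0,y0=484.2,-212.6
for s in(25,45,60,70):
    h=r.servo_line([x0+.03*s,y0+s,32],q,max_speed=30,stop_force=15); print(s,h,r.read_tool_pos().round(2),r.read_force().round(2))
    if h: break
p,qq=r.read_tool_pos(),r.read_eef_rot(); c=r.read_camera("wrist"); c["T"]=wristT(r,c,p,qq); sc=r.read_camera("scene")
pickle.dump((c,sc),open("c4.pkl","wb"));print(r.read_time(),r.read_gripper_width())
cv2.imwrite("pics/w4.png",cv2.resize(c["image"][:,:,::-1],(800,600),interpolation=cv2.INTER_CUBIC))
cv2.imwrite("pics/s4.png",cv2.resize(sc["image"][180:245,240:320,::-1],None,fx=9,fy=9,interpolation=cv2.INTER_CUBIC))
```

```text
[ 4.40183649 -3.02999486 -0.70334074]
25 False [ 485.26 -187.36   32.21] [ 4.63 -0.81  0.27]
45 False [ 485.55 -168.1    32.06] [ 4.5  -3.35  0.62]
60 False [ 485.89 -153.11   32.06] [ 4.14 -4.62  0.48]
70 False [ 486.12 -143.1    32.03] [ 3.75 -3.61 -0.44]
12.1167 25.09017816227668
```

View pics/w4.png

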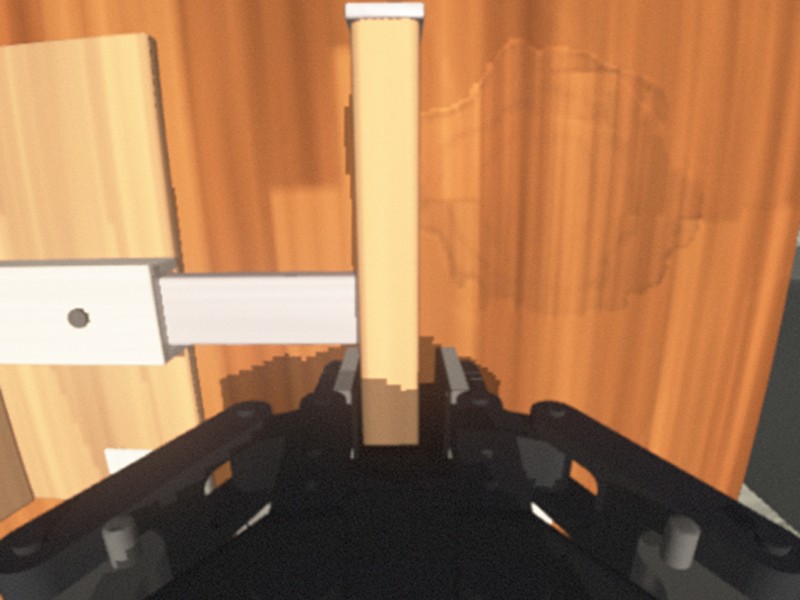

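View pics/s4.png

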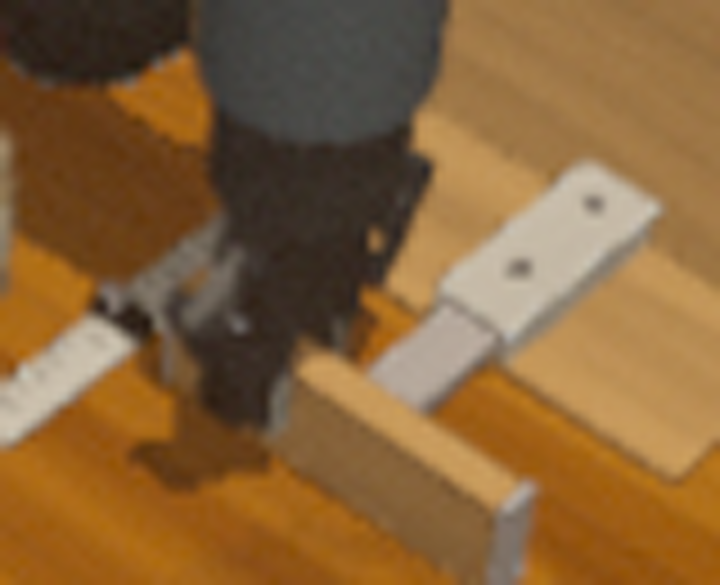

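Both views show the leg still held and the lever partly closed. Next I'll go on to the stop.

Run:
```python
from workcell import r
from h import *
q=quat(YAW,1); x0,y0=484.2,-212.6
s=90
h=r.servo_line([x0+.03*s,y0+s,32],q,max_speed=15,stop_force=15); print(s,h,r.read_tool_pos().round(2),r.read_force().round(2))
r.wait(0.5)
print(r.read_tool_pos().round(2),r.read_force().round(2))
p,qq=r.read_tool_pos(),r.read_eef_rot(); c=r.read_camera("wrist"); c["T"]=wristT(r,c,p,qq); sc=r.read_camera("scene")
pickle.dump((c,sc),open("c5.pkl","wb"));print(r.read_time(),r.read_gripper_width())
cv2.imwrite("pics/w5.png",cv2.resize(c["image"][:,:,::-1],(800,600),interpolation=cv2.INTER_CUBIC))
cv2.imwrite("pics/s5.png",cv2.resize(sc["image"][180:245,240:320,::-1],None,fx=9,fy=9,interpolation=cv2.INTER_CUBIC))
```

```text
90 True [ 487.05 -133.09   32.12] [ 4.52 -4.17 -2.45]
[ 487.44 -133.12   32.12] [ 4.79 -3.61 -3.21]
13.5667 24.6308666354272
```

View pics/w5.png

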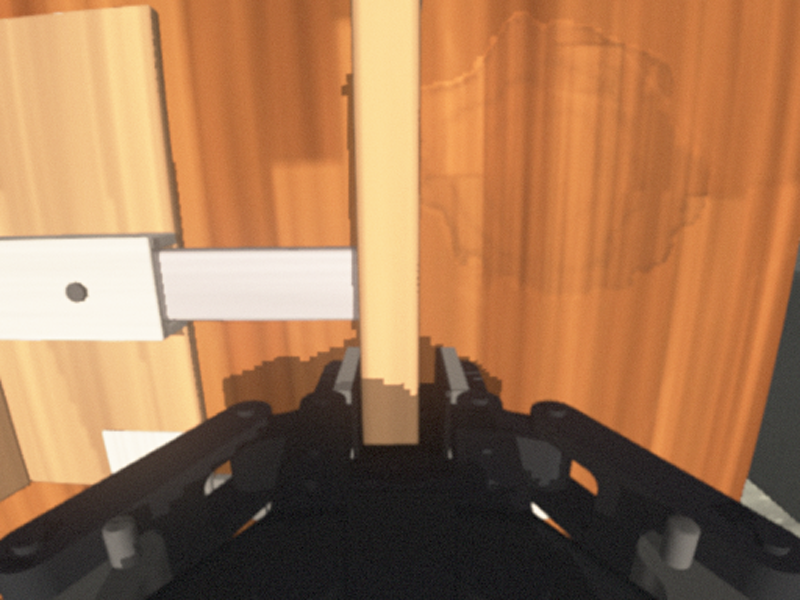

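View pics/s5.png

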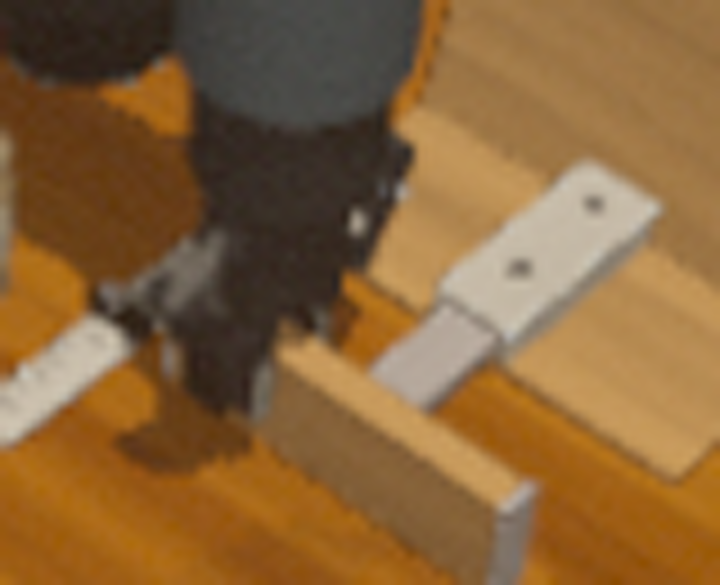

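Run:
```python
from workcell import r
from h import *
q=quat(YAW,1)
h=r.servo_line([486.3,-127.5,32],q,max_speed=10,stop_force=14); print(h,r.read_tool_pos().round(2),r.read_force().round(2))
r.wait(0.6)
print(r.read_tool_pos().round(2),r.read_force().round(2),r.read_gripper_width())
p,qq=r.read_tool_pos(),r.read_eef_rot(); c=r.read_camera("wrist"); T=wristT(r,c,p,qq); sc=r.read_camera("scene")
s=lambda p:(np.array(p,float)+.5)/1.5625-.5
cv2.imwrite("pics/w6.png",cv2.resize(c["image"][:,:,::-1],(800,600),interpolation=cv2.INTER_CUBIC))
cv2.imwrite("pics/s6.png",cv2.resize(sc["image"][150:270,210:370,::-1],(800,600),interpolation=cv2.INTER_CUBIC))
print("bar",px2w(c,s([[360,340],[418,340],[357,150],[419,150]]),60,T).round(1).tolist(),"flat bar root",px2w(c,s([[354,285],[160,285]]),22,T).round(1).tolist())
print(r.read_time())
```

```text
True [ 487.31 -133.19   32.16] [ 3.88 -3.62 -2.42]
[ 487.72 -133.2    32.17] [ 3.55 -3.7  -2.17] 25.200513869255005
bar [[499.9, -155.4, 60.0], [482.8, -155.0, 60.0], [498.0, -208.5, 60.0], [481.6, -208.0, 60.0]] flat bar root [[505.4, -163.7, 22.0], [580.7, -165.8, 22.0]]
14.65
```

View pics/w6.png

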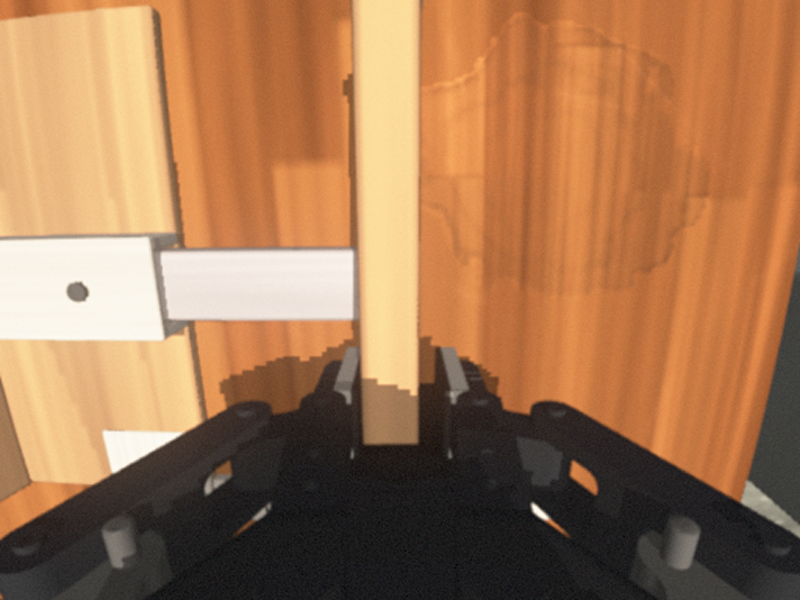

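View pics/s6.png

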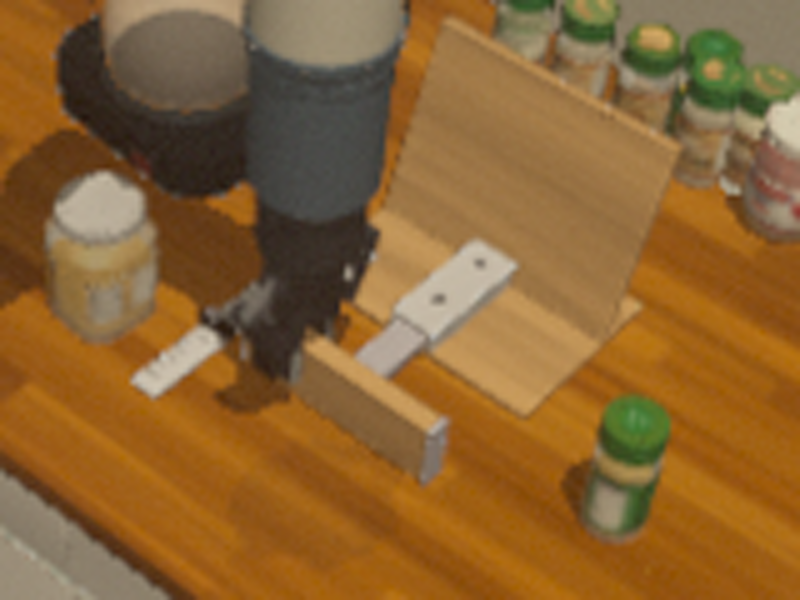

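Run:
```python
from workcell import r
r.wait(0.5); print(r.read_tool_pos().round(2),r.read_force().round(2),r.read_gripper_width())
r.close_job()
```

```text
[ 487.71 -133.19   32.16] [ 4.42 -2.81 -2.35] 25.25306932148261
the job is handed in; nothing more can be done
```

I pulled the leg out about 59.5 mm with the fingers loosely straddling the cross-bar, slid along the bar to push the cam lever to its stop, and handed the job in with the fingers still holding the leg. No verdict is reported. The last robot time I read was 14.65 s, just before the final 0.5 s wait and hand-in.

**Leg at the mark:**
- The last wrist picture puts the pointer about 1.9 mm inward of the rider, and the finger position about 1.1 mm inward.
- Going by how far the leg moved, it is 0.2 to 1.5 mm past the rider; the first wrist and top pictures differ on the distance needed.
- These disagree by about 3 mm in all, but every estimate is well inside 6 mm.
- In the final pose the pointer and rider are not both in view (the arm blocks the top view), so these figures are inferred, not read off directly.

**Lever closed:** Two separate pushes stopped on 14–15 N at the same place (y −133.1 and −133.2 mm). The closed stop was expected at about −132.7 mm. The fingers hid the lever itself.

**Holding the leg:** The pull on the fingers stayed at about 3.5–4.8 N (last reading 4.4 N), and the pose did not change over the final half second.

**Bystanders:** The honey jar and spice jar look unmoved in the scene pictures. I did not check the mug and spoon again, but the arm did not work near them.

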